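# Demould a cast specimen mount and load it into the microscope

## Robot

A 7-joint arm with a two-finger parallel gripper is mounted at the origin on the work surface. World frame = base frame: x ahead of the robot, y to its left, z up, the work surface at z = 0. Lengths are in m, angles in rad, forces in N, time in s.
With the tool pointing down it reaches from about 0.425 to 0.825 m from the base axis. Payload 3.6 kg.
Tool frame: the origin (TCP) lies midway between the tips of the shut fingers; the grasp point (between the pads) lies 19 mm behind it; z points along the fingers, y is the line along which they close (so a half turn about z gives the same grasp; the last joint's range is limited). The gripper opens to 85 mm and grips with 20 to 120 N. Pads are 22 mm wide; open, the fingers measure 114 mm over their backs; the gripper's body (76 mm by 85 mm) begins 54 mm behind the grasp point. The pads swing forward as they close: fully open they stand 13 mm farther back than shut.
Start: joints at [1.141, 0.615, -0.013, 1.423, 0.008, 1.103, -0.04], TCP at [0.255, -0.598, 0.206] pointing down, gripper open.
Joint ranges: [-3.12, 3.12], [-0.3, 2.06], [-1.34, 1.32], [0.26, 2.42], [-1.36, 4.5], [0.01, 1.98], [-2.84, 2.84]. Speed limits (rad/s): [2.79, 2.79, 3.14, 3.14, 3.14, 3.14, 3.14].

## Interface

Orientations are given as a 3x3 rotation matrix whose columns are the frame's x, y, z axes.
In Python, from cell import manip gives the robot as it stands.
- The arm moves only by the shell command python3 -m pendant 'ROWS' [OPENING] [FORCE]. ROWS is JSON, a list of rows, each a list of 4 numbers: the shift along the tool's x, y, z in cm, then the turn about the tool's z in rad. A call has 1 to 5 rows; each row shifts and turns the commanded pose from where the row before left it, along the tool's axes as they then stand; what a row does not reach is not made up. A row lasts 1/10 s, in which the tool goes at most 50 mm and 8.59 degrees, less where a joint would pass 70% of its speed; a pose out of reach is approached as far as the arm can. A call with a gripper value outside its range is refused whole. OPENING is the finger opening in cm, from 0 to 8.54, set as the call begins (- or left out, the last holds). The fingers move at their own pace and stop on an object; FORCE is the grip in N (left out, the last holds). Time passes only in rows, so rows that do not move let the fingers close. It gives the time, the measured TCP pose, the force, the opening and the grip force at its end, in the units of the state.
- manip.get_obs(): the state, without advancing time (a new reading comes with each control period).
- manip.grab_frame(name): name is "scene" or "top"; returns a dict with "frame" (400x640x3 uint8, red, green, blue), "camera_matrix" (3x3 intrinsics, pixels), "rvec" (rotation vector, rad) and "tvec" (3), from world to camera coordinates, as OpenCV has them. Camera axes: x right, y down, z forward; pixel columns grow to the right and rows downward; lengths in m; the calibration is good to about 2 mm. A picture is of the moment at which its call begins. There is no depth.
- manip.job_done(): hands the job in; it is judged then, once.
The state is a dict: "time_s": time; "joints": joint angles; "joint_vel": joint speeds; "tau": joint torques, N m; "tcp_pos": TCP position; "orientation": TCP orientation; "force": force on the tool from outside, world axes, zero at the start; "moment": the same for the moment, N m; "finger_gap": finger opening in m; "gripper_force": force on a finger pad.
Only numpy, scipy, OpenCV 4.12 (cv2) and the standard library are available. Lean on these libraries where they do the work, as an engineer would, in place of code of your own. Each camera call takes 0.05 s, during which the arm holds its last target. There are 200 camera calls.

## Task

Swing the keeper fully aside and lift the white casting out of its mould. Lower it into the bayonet socket on the microscope's stage, lugs down through the gaps until it sits on the bottom, turn it clockwise (seen from above) to its stop so that it is locked, and only then push the stage by its post all the way in under the microscope head. Leave the keeper aside, and do not disturb the wash bottle, the spectacles or the plain cast block.

Things in the scene. Friction and masses are not known exactly. Their poses are not given: they have to be found in the camera images.
- mould: Fixed open dark steel mould, a block 150 (x) by 110 (y) by 28 mm high; origin at the centre of its underside, on the table; z up. Its cavity, 22 mm deep over a 6 mm floor, is centred on the origin: a well 74 mm across with a pocket for the casting's lugs along x (98 mm end to end, 21 mm wide). The keeper is mounted on its +x end.
- keeper (a joint): Angle (rad) of the keeper, a steel bar turning about a vertical pivot on the mould. 0 to 0.2 at the start: its short arm lies over the casting's edge and holds it in. Grows anticlockwise seen from above: at value a its long arm points along the mould's x axis turned by a towards its y axis. Clear of the casting above 0.8; fully aside 1.6. Stays where left; about 1.5 N at the pin moves it.
- keeper_pivot (a point): Point on the keeper's vertical pivot axis, 42 mm above the table, 62 mm from the mould's centre along its x axis. The keeper bar is 14 mm wide, 30 to 38 mm above the table; its short arm reaches 36 mm from the pivot.
- keeper_pin (a point): Half-way up the keeper's black upright pin (14 mm diameter, 40 mm tall, top 78 mm above the table), at the end of the long arm, 48 mm from the pivot. The bar's top below it lies 38 mm above the table.
- casting_mid (a point): Centre of the loose white casting, half-way up its 52 mm height, z up. A disc (68 mm diameter, 22 high) with two lugs at its foot along x and -x (92 mm over both, 16 wide, 8 high) and on top an upright gripping rib, 40 mm long along x, 16 thick along y, 30 tall. Same after a half turn. About 0.18 kg. It starts in the mould, lugs in the pocket, its underside 6 mm above the table.
- socket (a point): Centre of the floor of the aluminium bayonet socket on the stage, 34 mm above the table, z up. Socket 110 mm across, 17 high. Its rim opening, 74 mm across, has gaps 22 mm wide along x and -x for the lugs. The casting goes down to the floor (casting_mid 26 mm above it), then turns clockwise seen from above, lugs under the rim, to a stop 80 degrees from the gaps; the other way is blocked.
- stage (a joint): Travel (m) of the stage, a black plate 116 by 200 mm that carries socket and post and slides along the -y axis of socket: 0 fully out, 0 to 0.02 at the start, 0.130 fully in at its end stop. Stays where left; about 5 N moves it.
- microscope: Fixed white microscope; origin on the table under the socket's centre at stage travel 0, axes parallel to the socket's. Its base is 150 mm wide (x). Its head overhangs from 100 mm on the -y side outwards, 100 mm wide, 130 to 190 mm above the table, a black objective 135 mm out reaching down to 104 mm; the column and eyepieces farther out rise to 330 mm.
- stage_post (a point): On the axis of the stage's upright steel post (16 mm diameter, top 84 mm above the table), 66 mm above the table. The post stands on the stage 120 mm from the socket's centre, on the socket's +y side; the stage plate's top is 34 mm above the table.
- bottle_mid (a point): Bystander: white wash bottle, 68 mm diameter, 195 mm tall with its spout; point on its axis 80 mm up.
- spectacles_mid (a point): Bystander: black spectacles with folded arms, standing on their rims, 30 by 126 mm and 52 mm high; their centre.
- block_mid (a point): Bystander: plain white cast block, 75 by 45 by 24 mm, without lugs or rib; its centre.

How it is judged:
By the outcome, as a careful person would: the job done as asked, in the order asked, and still so for the second after the job is handed in, with the robot touching nothing.
It also fails if it takes over 64 s, if anything falls off the work surface, if the arm or the gripper's body presses on something with over 40 N, if the wrist force passes 120 N, or if a joint passes its speed limit or range.

## Working session

There is one attempt and no reset: what is moved stays moved. The work goes in short steps, Python scripts to look and compute and a shell command to move; the robot and the scene stay as the last step left them, time stands still between calls to the robot, and variables do not carry over. Pictures are saved under pics/ and viewed, at most 10 in all, crops included, and the job is handed in when it is done.

```bash
mkdir -p pics; cat > h.py <<'E'
import numpy as np, cv2
from cell import manip
def grab(n):
    f=manip.grab_frame(n); f['R']=cv2.Rodrigues(np.array(f['rvec'],float))[0]; f['t']=np.array(f['tvec'],float).ravel(); f['K']=np.array(f['camera_matrix'],float); return f
def plane(f,uv,z):
    C=-f['R'].T@f['t']; out=[]
    for u,v in np.atleast_2d(uv):
        d=f['R'].T@np.linalg.inv(f['K'])@np.array([u,v,1.]); out.append(C+d*(z-C[2])/d[2])
    return np.array(out)
def proj(f,P):
    p=(f['R']@np.atleast_2d(P).T).T+f['t']; p=p@f['K'].T; return p[:,:2]/p[:,2:]
def save(f,name): cv2.imwrite('pics/'+name,cv2.cvtColor(f['frame'],cv2.COLOR_RGB2BGR))
E
python3 - <<'E'
from h import *
for n in('scene','top'):
    f=grab(n); save(f,n+'0.png'); print(n,-f['R'].T@f['t'],f['R'][2],f['K'][0,0])
o=manip.get_obs(); print(o)
E
```

```text
scene [1.29882609 0.25605669 0.49833513] [-0.83050394 -0.17937287 -0.52734104] 368.4286353316204
top [0.51297287 0.12661462 1.06190105] [ 0.15213533  0.00482289 -0.9883479 ] 458.9067433991703
{'time_s': 0.1, 'joints': array([ 1.14054064,  0.61583523, -0.01264387,  1.42474639,  0.00811723,
        1.1033927 , -0.04041768]), 'joint_vel': array([-0.00167443, -0.00191402, -0.0024332 , -0.0040437 , -0.00072316,
       -0.00039256, -0.00150669]), 'tau': array([ 1.83328069e-03, -4.70380569e+01,  2.60509495e-01, -1.71571326e+01,
        1.01963058e-02,  5.83884423e-03, -4.86645604e-06]), 'tcp_pos': array([ 0.25509434, -0.59703888,  0.20454315]), 'orientation': array([[ 9.19561316e-01,  3.92945413e-01, -9.42479892e-04],
       [ 3.92946542e-01, -9.19558844e-01,  2.13236432e-03],
       [-2.87629400e-05, -2.33118396e-03, -9.99997282e-01]]), 'force': array([-0.48078786,  0.24191856, -0.00939489]), 'moment': array([-0.00401876, -0.03377947,  0.00271269]), 'gripper_force': 0.0, 'finger_gap': 0.08558967551287526}
```

View pics/scene0.png

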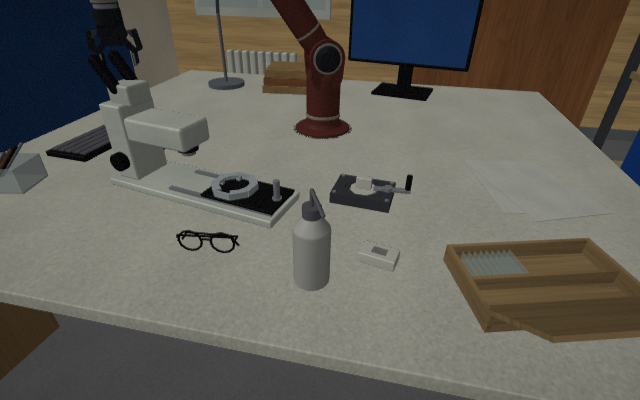

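View pics/top0.png

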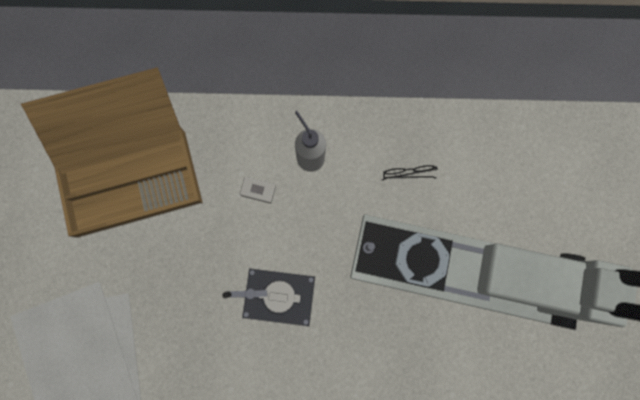

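Scene view: the microscope is on the left with its socket at about (235,186), the mould is at (363,190), and the bottle, spectacles and block are in front. In the top view, the mould is at (279,297) with the keeper pin at about (227,295). The socket is at (422,259), the post at (368,247), and the head is to the right.

```bash
python3 - <<'E'
from h import *
im=cv2.imread('pics/top0.png')
a=cv2.resize(im[255:340,210:330],None,fx=6,fy=6,interpolation=cv2.INTER_CUBIC)[:,:720]
a=cv2.resize(im[260:335,215:325],(396*1,270),interpolation=cv2.INTER_CUBIC)
a=cv2.resize(im[262:334,215:323],(792,528),interpolation=cv2.INTER_CUBIC)
b=cv2.resize(im[205:305,345:495],(792,528),interpolation=cv2.INTER_CUBIC)
cv2.imwrite('pics/a.png',a);cv2.imwrite('pics/b.png',b)
E
```

```text
(no output)
```

View pics/a.png

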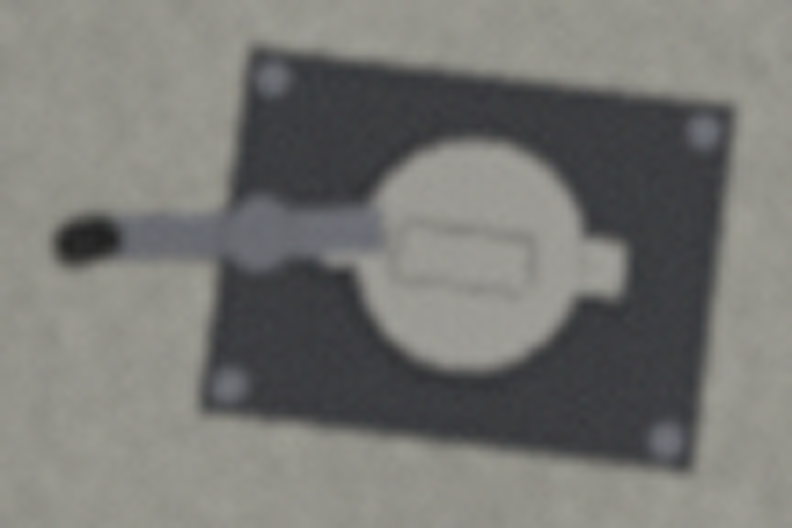

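View pics/b.png

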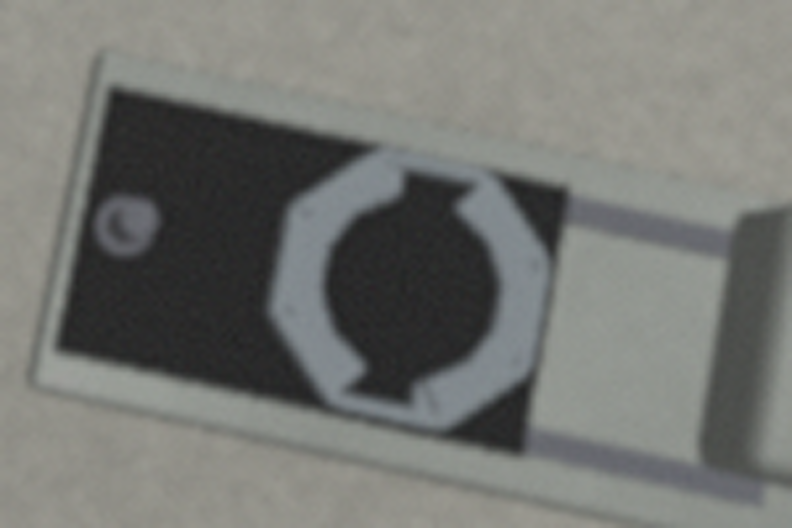

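Crop a: the mould corners are at (252,48), (735,104), (690,470), (202,410). The pivot is at (262,232), the pin at about (88,240), and the rib runs from (402,218) to (525,298). Crop b: the stage plate corners are at (110,87), (568,187), (524,453), (57,350). The post is at (127,225) and the socket opening is around (410,292).

```bash
python3 - <<'E'
from h import *
f=grab('top')
A=lambda p:np.array(p,float)/7.3333+[215,262]-0.43
B=lambda p:np.array(p,float)/5.28+[345,205]-0.4
m=plane(f,A([(252,48),(735,104),(690,470),(202,410)]),.028); c=m.mean(0)
print('mould',c, 'len',np.linalg.norm(m[0]-m[1]),np.linalg.norm(m[1]-m[2]))
v=(m[0]-m[1])+(m[3]-m[2]); print('mould x ang',np.degrees(np.arctan2(v[1],v[0]))); ux=v/np.linalg.norm(v); print('pivot exp',c+.062*ux)
r=plane(f,A([(402,218),(535,235),(525,298),(390,280)]),.058); print('rib',r.mean(0)); w=(r[0]-r[1])+(r[3]-r[2]);print(np.degrees(np.arctan2(w[1],w[0])))
p=plane(f,A([(262,232)]),.038)[0]; q=plane(f,A([(85,242)]),.07)[0]; d=q-p; print('pivot',p,'pin',q,np.degrees(np.arctan2(d[1],d[0])),np.hypot(*d[:2]))
s=plane(f,B([(110,87),(568,187),(524,453),(57,350)]),.034)
print('stage',s.mean(0),np.linalg.norm(s[0]-s[1]),np.linalg.norm(s[1]-s[2])); v=(s[0]-s[1])+(s[3]-s[2]); ang=np.arctan2(v[1],v[0]); print('stage y ang',np.degrees(ang))
uy=v/np.linalg.norm(v)
so=plane(f,B([(410,290)]),.051)[0]; po=plane(f,B([(124,222)]),.08)[0]; print('socket',so,'post',po,np.hypot(*(so-po)[:2]),'post->',po-.12*uy)
# octagon socket by colour mask
im=f['frame'].astype(int); hsv=cv2.cvtColor(f['frame'],cv2.COLOR_RGB2HSV); 
print(hsv[262,400],hsv[270,375],hsv[240,460],hsv[300,400])
o=manip.get_obs();R=o['orientation'];print(np.degrees(np.arctan2(R[1,1],R[0,1])),np.degrees(np.arctan2(R[1,0],R[0,0])))
E
```

```text
mould [0.46635972 0.20189812 0.028     ] len 0.14801767574302632 0.10893412615738243
mould x ang 84.63337193037661
pivot exp [0.47215849 0.26362635 0.028     ]
rib [0.46731949 0.20164207 0.058     ]
84.01641093597232
pivot [0.47257776 0.26349487 0.038     ] pin [0.4698239 0.3103524 0.07     ] 93.36346188280332 0.04693839102322407
stage [ 0.56308683 -0.07507104  0.034     ] 0.19812189347494755 0.11343489102209442
stage y ang 78.90284406369493
socket [ 0.55408048 -0.1113557   0.051     ] post [0.57760827 0.01067461 0.08      ] 0.12427772135321091 post-> [ 0.55451148 -0.10708166  0.08      ]
[102  24 138] [90  6 42] [ 55  10 151] [ 30  14 149]
-66.85929846579587 23.140702137240677
```

```bash
cat >> h.py <<'E'
def go(x,y,z,yaw=None):
    "distance in tool axes (cm) to world point; turn to bring tool y to yaw deg (mod 180)"
    o=manip.get_obs();R=o['orientation'];d=np.array([x,y,z])-o['tcp_pos'];t=R.T@d*100
    yw=np.degrees(np.arctan2(R[1,1],R[0,1]));s='t=%.1f pos=%s yaw=%.2f gap=%.3f F=%s -> tool cm %s'%(o['time_s'],o['tcp_pos'].round(4),yw,o['finger_gap'],o['force'].round(1),t.round(2))
    if yaw is not None: s+=' turn %.3f'%(-np.radians((yaw-yw+90)%180-90))
    print(s)
E
python3 -m pendant '[[0,0,-4.8,0],[0,0,-4.8,0],[0,0,-4.8,0],[0,0,-4.8,0]]' 4 | tail -c 600
python3 -m pendant '[[3.56,-2.81,0,0],[3.56,-2.81,0,0],[3.56,-2.81,0,0],[3.56,-2.81,0,0],[3.56,-2.81,0,0]]' >/dev/null
python3 -m pendant '[[3.56,-2.81,0,0],[3.56,-2.81,0,0],[3.56,-2.81,0,0],[3.56,-2.81,0,0],[3.56,-2.81,0,0]]' | tail -c 600
python3 -c "from h import *;go(.58,0,.4)"
```

```text
time_s: 0.55
tcp_pos: [0.2551, -0.5972, 0.3993]
orientation: [[0.92, 0.393, -0.0], [0.393, -0.92, 0.001], [-0.0, -0.001, -1.0]]
force: [0.1, -0.6, -0.2]
finger_gap: 0.0401
gripper_force: 0.0
time_s: 1.55
tcp_pos: [0.4727, -0.1977, 0.3975]
orientation: [[0.92, 0.393, -0.0], [0.393, -0.92, 0.0], [-0.0, -0.0, -1.0]]
force: [0.6, 0.1, 0.3]
finger_gap: 0.04
gripper_force: 0.0
t=1.6 pos=[ 0.4727 -0.1977  0.3975] yaw=-66.87 gap=0.040 F=[0.6 0.1 0.3] -> tool cm [ 17.63 -13.96  -0.25]
```

Tracking is accurate, so I'll continue to above the pin and turn.

```bash

python3 -m pendant '[[3.56,-2.81,0,0],[3.56,-2.81,0,0],[3.56,-2.81,0,0],[3.56,-2.81,0,0],[3.4,-2.75,0,0]]' >/dev/null
python3 -m pendant '[[0.29,-4.69,0,-0.134],[0,0,0,-0.134],[0,0,0,-0.134],[0,0,0,-0.134],[0,0,0,-0.134]]' >/dev/null
python3 -m pendant '[[0,0,0,-0.134],[0,0,0,-0.134],[0,0,0,-0.134]]' >/dev/null
python3 -c "
from h import *
go(.47,.3105,.15,-5.4)
f=grab('top'); p=f['frame']
# refine pin by dark mask and socket
save(f,'top1.png')
hsv=cv2.cvtColor(p,cv2.COLOR_RGB2HSV); m=(hsv[...,2]<45).astype(np.uint8)[285:305,215:236]
n,l,s,c=cv2.connectedComponentsWithStats(m)
for i in range(1,n):
  u=c[i]+[215,285]; print(s[i],u,plane(f,[u],.06))
g=((hsv[...,2]>80)).astype(np.uint8); 
q=np.zeros_like(g); q[205:305,345:495]=1
d=((hsv[...,2]<75)&(q>0)).astype(np.uint8); n,l,s,c=cv2.connectedComponentsWithStats(d)
for i in range(1,n):
  if s[i][4]>100: print(s[i],c[i],plane(f,[c[i]],.034),plane(f,[c[i]],.051))
"

```

```text
t=2.9 pos=[0.5636 0.0426 0.3972] yaw=-5.13 gap=0.040 F=[ 0.4  0.5 -0.4] -> tool cm [ 25.85 -11.69  24.72] turn 0.005
[ 356  205   57  100 2916] [380.25034294 254.62174211] [[ 0.56350683 -0.02193972  0.034     ]] [[ 0.56267107 -0.01948285  0.051     ]]
[480 205  15  33 258] [486.57751938 220.8372093 ] [[ 0.644749   -0.26140176  0.034     ]] [[ 0.64256961 -0.25498453  0.051     ]]
[426 262  25  43 437] [437.35697941 290.09610984] [[ 0.4885694  -0.14770392  0.034     ]] [[ 0.488973   -0.14316708  0.051     ]]
```

```bash

python3 -m pendant '[[4.32,-1.95,0,0],[4.32,-1.95,0,0],[4.32,-1.95,0,0],[4.32,-1.95,0,0],[4.32,-1.95,0,0]]' >/dev/null
python3 -m pendant '[[4.32,-1.95,2,0.005],[0,0,4.9,0],[0,0,4.9,0],[0,0,4.9,0],[0,0,4.9,0]]' >/dev/null
python3 -m pendant '[[0,0,4.9,0],[0,0,3,0],[0,0,0,0]]' >/dev/null
python3 -c "
from h import *
go(.4697,.3112,.054,-5.4)
f=grab('top');im=f['frame'];g=grab('scene')
a=cv2.resize(im[250:330,190:310],(480,320),interpolation=cv2.INTER_CUBIC)
u=proj(g,[[.47,.31,.06]])[0].astype(int);print(u)
b=cv2.resize(g['frame'][u[1]-40:u[1]+40,u[0]-40:u[0]+40],(320,320),interpolation=cv2.INTER_CUBIC)
cv2.imwrite('pics/c.png',cv2.cvtColor(np.hstack([a,b]),cv2.COLOR_RGB2BGR))"

```

```text
t=4.2 pos=[0.4696 0.3077 0.0987] yaw=-5.83 gap=0.040 F=[-0.6 -0.1  0.5] -> tool cm [0.38 0.01 4.47] turn -0.008
[407 181]
```

View pics/c.png

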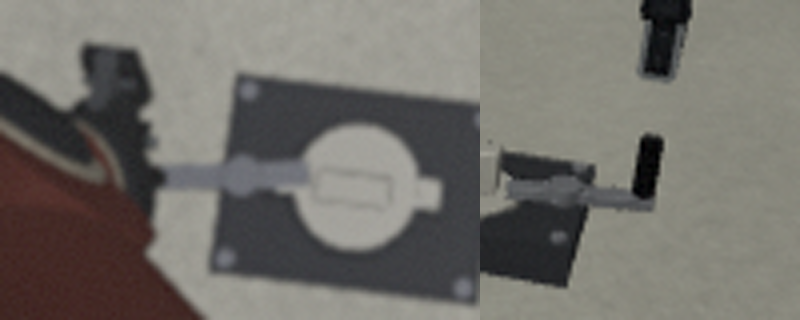

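The left half of the crop is the top view, where the hand hides the pin. The right half is the scene view: fingertip at about (660,75), i.e. pixel (412,160), and pin top at (650,138), i.e. pixel (409.5,175.5). I'll check this against projections.

```bash
python3 -c "
from h import *
g=grab('scene')
print(proj(g,[[.4697,.3112,.078],[.4697,.3112,.038],[.4696,.3077,.0987],[.49,.3077,.108],[.45,.3077,.108]]).round(1))
print('seen pin top',175.5,'base', 141+195/4)
"
```

```text
[[409.5 175.5]
 [407.2 189.7]
 [409.2 167.8]
 [409.7 168. ]
 [409.8 160.8]]
seen pin top 175.5 base 189.75
```

The projected pin matches the image exactly. I'll descend and close.

```bash

python3 -m pendant '[[0.35,0,2,0],[0,0,2.4,0],[0,0,0,0]]' - 30 >/dev/null
python3 -m pendant '[[0,0,0,0],[0,0,0,0],[0,0,0,0],[0,0,0,0],[0,0,0,0]]' 0 30
python3 -c "
from h import *
o=manip.get_obs();p=np.array([.4725,.2635])
a0=np.arctan2(*(o['tcp_pos'][:2]-p)[::-1]);print(np.degrees(a0),np.hypot(*(o['tcp_pos'][:2]-p)))
R=o['orientation'];prev=o['tcp_pos'];
for a in np.linspace(a0,np.radians(84.6)+1.63,9)[1:]:
  q=np.array([*(p+.048*np.array([np.cos(a),np.sin(a)])),prev[2]]);print(np.degrees(a).round(1),q.round(4),(R.T@(q-prev)*100).round(2));prev=q
"
```

```text
time_s: 5.15
tcp_pos: [0.473, 0.3144, 0.0598]
orientation: [[0.1, 0.995, 0.001], [0.995, -0.1, 0.001], [0.001, 0.001, -1.0]]
force: [0.5, 0.8, 0.1]
finger_gap: -0.0002
gripper_force: 0.0
89.46968611347233 0.05085640796236514
100.5 [0.4637 0.3107 0.0598] [-0.46 -0.88 -0.  ]
111.6 [0.4548 0.3081 0.0598] [-0.34 -0.86 -0.  ]
122.7 [0.4466 0.3039 0.0598] [-0.5  -0.78 -0.  ]
133.7 [0.4393 0.2982 0.0598] [-0.64 -0.67 -0.  ]
144.8 [0.4333 0.2912 0.0598] [-0.76 -0.53 -0.  ]
155.9 [0.4287 0.2831 0.0598] [-0.85 -0.38 -0.  ]
166.9 [0.4257 0.2744 0.0598] [-0.9  -0.21 -0.  ]
178.0 [0.4245 0.2652 0.0598] [-0.93 -0.03 -0.  ]
```

```bash

python3 -c "
from h import *
go(.4697,.3112,.054,-5.4)
g=grab('scene')
b=cv2.resize(g['frame'][120:220,340:440],(500,500),interpolation=cv2.INTER_CUBIC)
cv2.imwrite('pics/d.png',cv2.cvtColor(b,cv2.COLOR_RGB2BGR));print(manip.get_obs()['joints'])"

```

```text
t=5.2 pos=[0.473  0.3144 0.0598] yaw=-5.74 gap=-0.000 F=[0.5 0.8 0.1] -> tool cm [-0.35 -0.29  0.58] turn -0.006
[-0.35307334  0.70652519 -0.43454217  1.81145447  0.42884717  0.71732282
 -1.12419831]
```

View pics/d.png

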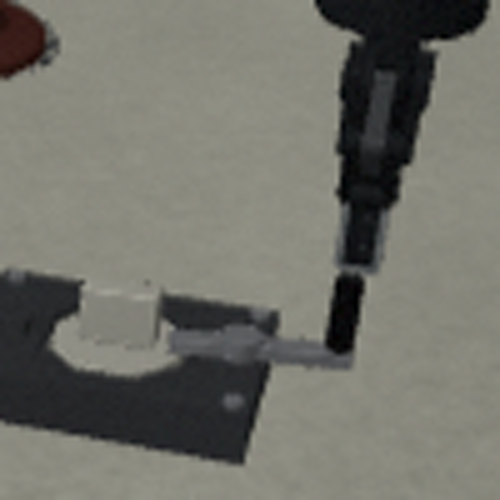

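The shut fingertips show at crop (360,270), i.e. pixel (412,174), at the pin's top. They did not enclose the pin. I'll check what the ray says about the tip height.

```bash

python3 -c "
from h import *
g=grab('scene')
for z in(.06,.07,.08,.085):print(z,plane(g,[[412,174]],z)[0].round(4))
print(proj(g,[[.473,.3144,.0598]]))
o=manip.get_obs();print(o['tau'].round(2),o['moment'],o['joint_vel'].round(3))
"
python3 -m pendant '[[0,0,0,0]]'
```

```text
0.06 [0.424  0.3199 0.06  ]
0.07 [0.444  0.3184 0.07  ]
0.08 [0.4639 0.317  0.08  ]
0.085 [0.4739 0.3162 0.085 ]
[[409.71938445 182.84102028]]
[ 1.000e-02 -4.372e+01 -4.700e+00 -1.151e+01  1.000e-02 -0.000e+00
  0.000e+00] [0.03183215 0.02901237 0.03995532] [ 0.     0.003  0.001  0.     0.001 -0.     0.   ]
time_s: 5.35
tcp_pos: [0.4727, 0.3142, 0.0593]
orientation: [[0.1, 0.995, -0.0], [0.995, -0.1, 0.0], [0.0, -0.0, -1.0]]
force: [-0.3, -0.0, -0.1]
finger_gap: -0.0
gripper_force: 0.0
```

```bash

python3 -m pendant '[[0,0,0,0],[0,0,0,0],[0,0,0,0],[0,0,0,0],[0,0,0,0]]' | head -2
python3 -m pendant '[[0,0,-2,0],[0,0,-2,0],[0,0,-2,0],[0,0,0,0],[0,0,0,0]]' 4| head -2
python3 -c "
from h import *
g=grab('scene');f=grab('top')
a=cv2.resize(g['frame'][100:200,350:450],(400,400),interpolation=cv2.INTER_CUBIC)
b=cv2.resize(f['frame'][240:340,170:270],(400,400),interpolation=cv2.INTER_CUBIC)
cv2.imwrite('pics/e.png',cv2.cvtColor(np.hstack([a,b]),cv2.COLOR_RGB2BGR));go(.47,.31,.06,-5.4)"

```

```text
time_s: 5.85
tcp_pos: [0.4727, 0.3142, 0.0592]
time_s: 6.35
tcp_pos: [0.4727, 0.314, 0.1192]
t=6.5 pos=[0.4721 0.3135 0.1182] yaw=-5.73 gap=0.040 F=[ 0.  -0.5 -0.6] -> tool cm [-0.36 -0.17  5.82] turn -0.006
```

View pics/e.png

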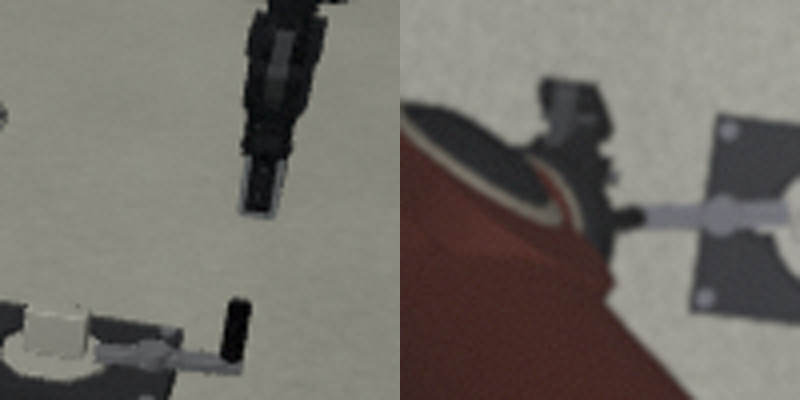

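The fingertip is at crop (258,215), i.e. pixel (414,154). That is about 8 px, or roughly 20 mm, higher than the reported TCP projects to. With the fingers straddling the bar, going about 20 mm lower is safe in either case.

```bash

python3 -m pendant '[[-0.4,-0.2,0,0],[0,0,2.5,0],[0,0,2.5,0],[0,0,1.5,0],[0,0,0,0]]' 4| head -4
python3 -m pendant '[[0,0,0.8,0],[0,0,0.8,0],[0,0,0,0]]' | head -4
python3 -m pendant '[[0,0,0,0],[0,0,0,0],[0,0,0,0],[0,0,0,0],[0,0,0,0]]' 0 25

```

```text
time_s: 6.95
tcp_pos: [0.4683, 0.3084, 0.0514]
orientation: [[0.1, 0.995, -0.005], [0.995, -0.1, -0.004], [-0.005, -0.005, -1.0]]
force: [-0.5, 0.0, 0.1]
time_s: 7.25
tcp_pos: [0.4699, 0.31, 0.0376]
orientation: [[0.1, 0.995, -0.001], [0.995, -0.1, -0.001], [-0.001, -0.001, -1.0]]
force: [-0.7, 0.1, -0.5]
time_s: 7.75
tcp_pos: [0.4706, 0.3107, 0.0387]
orientation: [[0.1, 0.995, 0.001], [0.995, -0.1, 0.001], [0.001, 0.001, -1.0]]
force: [-0.2, -0.2, 3.0]
finger_gap: 0.0127
gripper_force: 24.7
```

Gripped: the gap is 12.7 mm at 25 N. Next I'll work out the arc.

```bash
python3 -c "
from h import *
o=manip.get_obs();p=np.array([.4725,.2635])
a0=np.radians(92.5);R=o['orientation'];prev=o['tcp_pos'];print(prev)
off=prev[:2]-(p+.048*np.array([np.cos(a0),np.sin(a0)]))
for a in np.linspace(a0,np.radians(84.6+93),10)[1:]:
  q=np.array([*(p+off+.048*np.array([np.cos(a),np.sin(a)])),prev[2]]);print(np.degrees(a).round(1),q.round(4),(R.T@(q-prev)*100).round(2));prev=q
"
```

```text
[0.47058249 0.31069764 0.03873692]
102.0 [0.4627 0.3097 0.0387] [-0.18 -0.77 -0.  ]
111.4 [0.4552 0.3074 0.0387] [-0.3  -0.73 -0.  ]
120.9 [0.4481 0.3039 0.0387] [-0.42 -0.67 -0.  ]
130.3 [0.4416 0.2993 0.0387] [-0.52 -0.59 -0.  ]
139.8 [0.436  0.2937 0.0387] [-0.61 -0.5  -0.  ]
149.2 [0.4314 0.2873 0.0387] [-0.69 -0.39 -0.  ]
158.7 [0.428  0.2802 0.0387] [-0.74 -0.27 -0.  ]
168.1 [0.4257 0.2726 0.0387] [-0.78 -0.15 -0.  ]
177.6 [0.4247 0.2648 0.0387] [-0.79 -0.02 -0.  ]
```

```bash

python3 -m pendant '[[-0.18,-0.77,0,0],[-0.30,-0.73,0,0],[-0.42,-0.67,0,0],[0,0,0,0]]'
python3 -m pendant '[[-0.52,-0.59,0,0],[-0.61,-0.5,0,0],[-0.69,-0.39,0,0],[0,0,0,0]]' 
python3 -c "from h import *;go(.4280,.2802,.0387)"

```

```text
time_s: 8.15
tcp_pos: [0.448, 0.3067, 0.0388]
orientation: [[0.097, 0.995, 0.003], [0.995, -0.097, 0.006], [0.006, 0.002, -1.0]]
force: [1.1, 5.1, -1.9]
finger_gap: 0.0123
gripper_force: 24.8
time_s: 8.55
tcp_pos: [0.431, 0.2869, 0.0388]
orientation: [[0.1, 0.995, 0.0], [0.995, -0.1, 0.0], [0.0, 0.0, -1.0]]
force: [-0.4, 3.8, 4.6]
finger_gap: 0.0125
gripper_force: 25.2
t=8.6 pos=[0.431  0.2869 0.0388] yaw=-5.71 gap=0.012 F=[-0.4  3.8  4.6] -> tool cm [-0.7  -0.23  0.01]
```

```bash

python3 -m pendant '[[-0.74,-0.24,0,0],[-0.78,-0.15,0,0],[-0.79,-0.02,0,0],[0,0,0,0]]' | head -4
python3 -m pendant '[[-0.2,0,0,0],[0,0,0,0]]'

```

```text
time_s: 8.95
tcp_pos: [0.4249, 0.2641, 0.0386]
orientation: [[0.101, 0.995, 0.0], [0.995, -0.101, 0.001], [0.001, 0.0, -1.0]]
force: [0.6, 4.5, 5.4]
time_s: 9.15
tcp_pos: [0.4249, 0.2641, 0.0387]
orientation: [[0.1, 0.995, 0.001], [0.995, -0.1, 0.004], [0.004, 0.001, -1.0]]
force: [1.1, 5.8, 3.4]
finger_gap: 0.0126
gripper_force: 25.3
```

```bash

python3 -m pendant '[[0,0,0,0],[0,0,0,0],[0,0,-3,0],[0,0,-4.5,0],[0,0,-4.5,0]]' 5 | head -2
python3 -m pendant '[[-1.9,1.6,0,0],[-1.9,1.6,0,0],[-1.98,1.6,0,0.005],[0,0,0,0]]' | head -2
python3 -c "
from h import *
go(.4668,.2018,.16,-5.4)
g=grab('scene')
o=manip.get_obs();print(proj(g,[o['tcp_pos'],[.4668,.2018,.058],[.4245,.2648,.078],[.4245,.2648,.038]]).round(1))
b=cv2.resize(g['frame'][105:225,310:430],(600,600),interpolation=cv2.INTER_CUBIC)
cv2.imwrite('pics/f.png',cv2.cvtColor(b,cv2.COLOR_RGB2BGR))"

```

```text
time_s: 9.65
tcp_pos: [0.423, 0.2592, 0.1578]
time_s: 10.05
tcp_pos: [0.4675, 0.1932, 0.1566]
t=10.1 pos=[0.4675 0.1932 0.1566] yaw=-6.55 gap=0.050 F=[ 0.4 -0.1 -0.4] -> tool cm [ 0.84 -0.17 -0.34] turn -0.020
[[365.  140.4]
 [364.2 177.2]
 [391.1 165.5]
 [389.3 179.2]]
```

View pics/f.png

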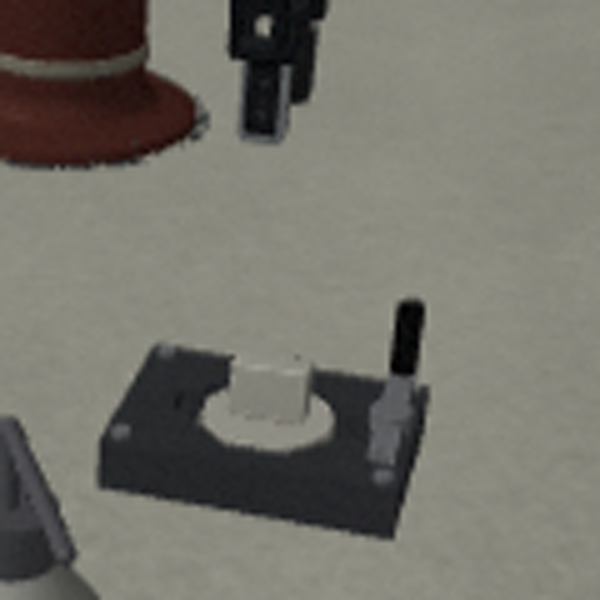

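The keeper is fully aside, with its pin top at crop (410,303), which matches the prediction. The near fingertip is at crop (263,140), again about 20 mm higher than reported. I'll descend on the rib in guarded steps.

```bash

python3 -m pendant '[[0,0,0,0],[0.8,-0.15,0,-0.02],[0,0,0,0],[0,0,0,0]]' 4 | head -2
python3 -c "from h import *;go(.4668,.2018,.045,-5.4)"
python3 -m pendant '[[0,0,4,0],[0,0,4,0],[0,0,2.5,0],[0,0,0,0]]' | sed -n '1,4p'
python3 -c "from h import *;go(.4668,.2018,.013,-5.4)"

```

```text
time_s: 10.5
tcp_pos: [0.4654, 0.2094, 0.1582]
t=10.5 pos=[0.4654 0.2094 0.1582] yaw=-4.72 gap=0.040 F=[-0.1 -0.8  0.1] -> tool cm [-0.75  0.21 11.32] turn 0.012
time_s: 10.9
tcp_pos: [0.4634, 0.207, 0.0503]
orientation: [[0.084, 0.996, -0.007], [0.996, -0.084, -0.004], [-0.004, -0.006, -1.0]]
force: [0.5, 0.6, -0.1]
t=10.9 pos=[0.4634 0.207  0.0503] yaw=-4.81 gap=0.040 F=[ 0.5  0.6 -0.1] -> tool cm [-0.47  0.4   3.73] turn 0.010
```

```bash

python3 -m pendant '[[0,0,0,0],[0,0,0,0],[0,0,0,0],[0,0,0,0],[0,0,0,0]]' | sed -n '1,4p'
python3 -c "from h import *;go(.4668,.2018,.013,-5.4)"

```

```text
time_s: 11.4
tcp_pos: [0.4665, 0.2083, 0.054]
orientation: [[0.085, 0.996, 0.001], [0.996, -0.085, 0.001], [0.001, 0.001, -1.0]]
force: [0.3, -0.7, 0.6]
t=11.4 pos=[0.4665 0.2083 0.054 ] yaw=-4.88 gap=0.040 F=[ 0.3 -0.7  0.6] -> tool cm [-0.65  0.08  4.1 ] turn 0.009
```

```bash

python3 -m pendant '[[-0.6,0,0,0.01],[0,0,1,0],[0,0,1,0],[0,0,0,0],[0,0,0,0]]' | sed -n '1,4p'
python3 -m pendant '[[0,0,0.5,0],[0,0,0.5,0],[0,0,0.5,0],[0,0,0.5,0],[0,0,0,0]]' | sed -n '1,4p'
python3 -m pendant '[[0,0,0,0],[0,0,0,0]]' | sed -n '1,4p'
python3 -c "from h import *;go(.4668,.2018,.013,-5.4)"

```

```text
time_s: 11.9
tcp_pos: [0.4651, 0.2023, 0.0325]
orientation: [[0.094, 0.996, -0.001], [0.996, -0.094, -0.0], [-0.0, -0.001, -1.0]]
force: [1.5, 0.4, -0.2]
time_s: 12.4
tcp_pos: [0.465, 0.202, 0.0124]
orientation: [[0.095, 0.996, -0.001], [0.996, -0.095, -0.001], [-0.001, -0.001, -1.0]]
force: [-0.0, 0.2, 0.8]
time_s: 12.6
tcp_pos: [0.4657, 0.2024, 0.0134]
orientation: [[0.095, 0.996, 0.0], [0.996, -0.095, 0.0], [0.0, 0.0, -1.0]]
force: [-0.4, 0.0, 0.1]
t=12.6 pos=[0.4657 0.2024 0.0134] yaw=-5.44 gap=0.040 F=[-0.4  0.   0.1] -> tool cm [-0.05  0.12  0.04] turn -0.001
```

No contact at a reported z of 0.013, so the true tips are well above that. I'll close on the rib.

```bash

python3 -m pendant '[[0,0.1,0,0],[0,0,0,0],[0,0,0,0],[0,0,0,0],[0,0,0,0]]' 0 60
python3 -m pendant '[[0,0,-0.5,0],[0,0,-0.5,0],[0,0,-0.5,0],[0,0,0,0],[0,0,0,0]]'

```

```text
time_s: 13.1
tcp_pos: [0.4671, 0.2023, 0.0136]
orientation: [[0.095, 0.995, 0.001], [0.995, -0.095, 0.001], [0.001, 0.001, -1.0]]
force: [0.6, -0.7, 3.0]
finger_gap: 0.0144
gripper_force: 59.3
time_s: 13.6
tcp_pos: [0.4665, 0.2021, 0.0283]
orientation: [[0.095, 0.995, 0.0], [0.995, -0.095, 0.0], [0.0, 0.0, -1.0]]
force: [-0.1, 0.5, -2.2]
finger_gap: 0.0146
gripper_force: 58.6
```

Casting gripped (gap 14.5 mm, weight about 2 N). I'll lift it out, and meanwhile measure the socket ring from the first top picture.

```bash

python3 -m pendant '[[0,0,-2,0],[0,0,-3,0],[0,0,-4,0],[0,0,-4,0],[0,0,0,0]]' | sed -n '1,2p;5,6p'
python3 - <<'E'
from h import *
f=grab('top')
im=cv2.imread('pics/top0.png'); big=cv2.resize(im[205:305,345:495],None,fx=8,fy=8,interpolation=cv2.INTER_CUBIC)
un=lambda p:(np.asarray(p,float)+.5)/8-.5+[345,205]
v=big.max(2); b=big[...,0].astype(int)-big[...,2]
poly=((np.array([(125,110),(555,200),(515,440),(75,340)])/5.28)*8).astype(np.int32)
mk=np.zeros(v.shape,np.uint8); cv2.fillPoly(mk,[poly],1)
al=((v>85)&(mk>0)).astype(np.uint8); n,l,s,c=cv2.connectedComponentsWithStats(al)
i=sorted(range(1,n),key=lambda k:-s[k][4]); 
for k in i[:3]: print(s[k],un(c[k]))
dk=((v<85)&(mk>0)).astype(np.uint8); n,l,s,c=cv2.connectedComponentsWithStats(dk)
for k in sorted(range(1,n),key=lambda k:-s[k][4])[:4]:
    u=un(c[k]); print(s[k],u,plane(f,[u],.051)[0].round(4))
    m=(l==k).astype(np.uint8)
    cnt=max(cv2.findContours(m,0,1)[0],key=cv2.contourArea)[:,0]
    W=plane(f,un(cnt),.051)[:,:2]
    (cx,cy),(w,h),a=cv2.minAreaRect((W*1000).astype(np.float32)); print('rect',cx,cy,w,h,a)
    c0=W.mean(0)
    from scipy.optimize import least_squares
    rad=np.hypot(*(W-np.array([cx,cy])/1000).T); S=W[rad<.039]
    r=least_squares(lambda p:np.hypot(S[:,0]-p[0],S[:,1]-p[1])-p[2],[cx/1000,cy/1000,.037],loss='soft_l1',f_scale=.001).x; print('circ',r,len(S),len(W))
E
```

```text
time_s: 14.1
tcp_pos: [0.4695, 0.2045, 0.1631]
finger_gap: 0.0149
gripper_force: 58.9
[  407   240   421   406 66353] [421.31681405 260.1080198 ]
[ 148  300   89   85 5066] [368.84067805 247.01083202]
[   113    166    429    434 102403] [382.72018703 251.74970521] [ 0.5691 -0.0249  0.051 ]
rect 569.052490234375 -32.79715347290039 103.35575103759766 99.69012451171875 78.65330505371094
circ [ 0.56916579 -0.03016654  0.02953077] 305 1640
[  491   260   265   352 62919] [422.40006496 259.03699896] [ 0.5551 -0.1117  0.051 ]
rect 555.7938232421875 -111.58917236328125 91.43277740478516 71.84855651855469 15.191727638244629
circ [ 0.55534192 -0.11177968  0.03602259] 614 931
[ 688  574  108   93 4486] [438.88556063 283.1253901 ] [ 0.5039 -0.1468  0.051 ]
rect 508.81024169921875 -143.48699951171875 25.41050148010254 25.28378677368164 78.84949493408203
circ [ 0.50520282 -0.14586301  0.01117235] 292 292
[ 767  288   74   91 2877] [446.05441867 244.8987009 ] [ 0.5872 -0.1641  0.051 ]
rect 588.3480834960938 -166.11044311523438 29.236188888549805 14.649188995361328 33.457611083984375
circ [ 0.58653306 -0.16305435  0.00914697] 238 238
```

The socket opening is centred at (0.5553, −0.1117), and the stage y axis is at 78.8°. I'll move over it and turn.

```bash

python3 -m pendant '[[-3.76,1.46,0,0],[-3.76,1.46,0,0],[-3.76,1.46,0,0],[-3.76,1.46,0,0],[-3.76,1.46,0,0]]' >/dev/null
python3 -m pendant '[[-3.76,1.46,0,0],[-3.76,1.46,0,0],[-3.76,1.46,0,0],[0,0,0,-0.14],[0,0,0,-0.14]]' >/dev/null
python3 -m pendant '[[0,0,0,-0.14],[0,0,0,-0.14],[0,0,0,-0.14],[0,0,0,-0.14],[0,0,0,-0.14]]' >/dev/null
python3 -m pendant '[[0,0,0,-0.14],[0,0,0,-0.14],[0,0,0,-0.14],[0,0,0,0],[0,0,0,0]]' >/dev/null
python3 -m pendant '[[0,0,0,0],[0,0,0,0]]' | tail -3
python3 -c "from h import *;go(.5553,-.1115,.08,78.8)"

```

```text
force: [-0.4, -0.1, -1.3]
finger_gap: 0.0148
gripper_force: 58.9
t=16.4 pos=[ 0.5541 -0.1083  0.158 ] yaw=74.72 gap=0.015 F=[-0.4 -0.1 -1.3] -> tool cm [-0.2  -0.28  7.8 ] turn -0.071
```

```bash

python3 -m pendant '[[-0.2,-0.28,0,-0.071],[0,0,2.5,0],[0,0,2.5,0],[0,0,2,0],[0,0,0,0]]' >/dev/null
python3 -m pendant '[[0,0,0,0],[0,0,0,0],[0,0,0,0]]' | tail -3
python3 -c "
from h import *
go(.5553,-.1115,.0416,78.8)
g=grab('scene');o=manip.get_obs();t=o['tcp_pos'];print(proj(g,[t+[0,0,-.0076],[.5553,-.1117,.051]]).round(1))
f=grab('top');a=cv2.resize(g['frame'][120:220,180:300],(480,400),interpolation=cv2.INTER_CUBIC)
b=cv2.resize(f['frame'][205:305,382:462],(320,400),interpolation=cv2.INTER_CUBIC)
cv2.imwrite('pics/g.png',cv2.cvtColor(np.hstack([a,b]),cv2.COLOR_RGB2BGR))"

```

```text
force: [0.8, -0.4, -2.1]
finger_gap: 0.0146
gripper_force: 58.8
t=17.1 pos=[ 0.5564 -0.1114  0.0895] yaw=78.83 gap=0.015 F=[ 0.8 -0.4 -2.1] -> tool cm [ 0.12 -0.03  4.79] turn 0.001
[[233.1 171.2]
 [234.5 182. ]]
```

View pics/g.png

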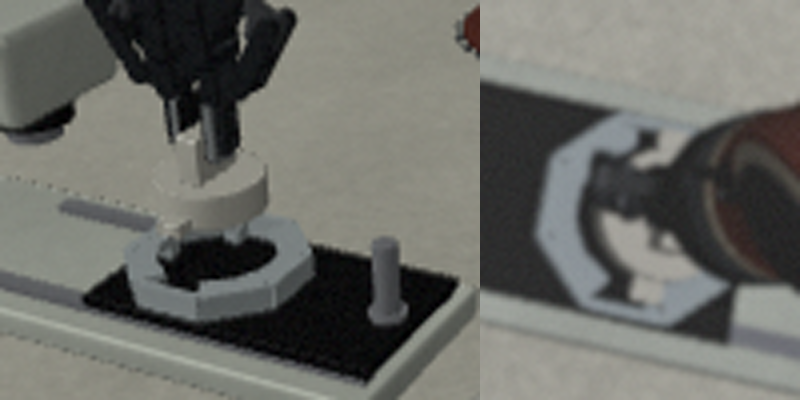

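The casting hovers centred over the socket, and its near lug at crop (170,232) is above the near gap at about (180,265). I'll lower it gently.

```bash

python3 -m pendant '[[0.1,0,1.2,0],[0,0,1.2,0],[0,0,0,0],[0,0,0,0],[0,0,0,0]]' | sed -n '1,4p'
python3 -m pendant '[[0,0,0.5,0],[0,0,0.5,0],[0,0,0,0],[0,0,0,0]]' | sed -n '1,4p'
python3 -c "from h import *;go(.5553,-.1115,.0416,78.8)"

```

```text
time_s: 17.75
tcp_pos: [0.5547, -0.1112, 0.0642]
orientation: [[-0.981, 0.193, 0.0], [0.193, 0.981, 0.0], [-0.0, 0.0, -1.0]]
force: [0.4, 0.1, -1.3]
time_s: 18.15
tcp_pos: [0.5543, -0.1114, 0.054]
orientation: [[-0.981, 0.193, -0.0], [0.193, 0.981, 0.0], [0.0, 0.0, -1.0]]
force: [0.7, 0.1, -1.5]
t=18.1 pos=[ 0.5543 -0.1114  0.054 ] yaw=78.84 gap=0.015 F=[ 0.7  0.1 -1.5] -> tool cm [-0.1   0.01  1.24] turn 0.001
```

Underside now 46 mm, already inside the rim (51 mm), with no contact force. Continuing down.

```bash

python3 -m pendant '[[-0.1,0,0.4,0],[0,0,0.4,0],[0,0,0,0],[0,0,0,0]]' | sed -n '1,4p'
python3 -m pendant '[[0,0,0.3,0],[0,0,0.1,0],[0,0,0,0],[0,0,0,0]]' | sed -n '1,4p'
python3 -c "from h import *;go(.5553,-.1115,.0416,78.8)"

```

```text
time_s: 18.55
tcp_pos: [0.5554, -0.1116, 0.046]
orientation: [[-0.981, 0.193, -0.0], [0.193, 0.981, 0.0], [0.0, 0.0, -1.0]]
force: [0.1, -0.6, -1.4]
time_s: 18.95
tcp_pos: [0.5555, -0.1116, 0.0422]
orientation: [[-0.981, 0.194, 0.0], [0.194, 0.981, 0.0], [0.0, 0.0, -1.0]]
force: [0.7, -0.4, -2.3]
t=18.9 pos=[ 0.5555 -0.1116  0.0422] yaw=78.84 gap=0.015 F=[ 0.7 -0.4 -2.3] -> tool cm [0.02 0.   0.06] turn 0.001
```

```bash

python3 -m pendant '[[0,0,0.1,0],[0,0,0.1,0],[0,0,0,0],[0,0,0,0]]' | sed -n '1,4p'
python3 -m pendant '[[0,0,0.1,0],[0,0,0,0],[0,0,0,0]]' | sed -n '1,4p'

```

```text
time_s: 19.35
tcp_pos: [0.5557, -0.1115, 0.0416]
orientation: [[-0.981, 0.193, 0.001], [0.193, 0.981, -0.001], [-0.001, -0.001, -1.0]]
force: [-2.5, -0.2, 5.4]
time_s: 19.65
tcp_pos: [0.5557, -0.1115, 0.0416]
orientation: [[-0.981, 0.193, 0.001], [0.193, 0.981, -0.002], [-0.001, -0.002, -1.0]]
force: [-3.6, -1.3, 12.4]
```

It rests on the floor at z 0.0416, exactly as predicted. I'll ease the pressure and turn clockwise (+ about the tool z).

```bash

python3 -m pendant '[[0,0,-0.1,0],[0,0,0,0.08],[0,0,0,0.08],[0,0,0,0.08],[0,0,0,0]]' | sed -n '1,4p'
python3 -c "from h import *;go(.5555,-.1115,.0416,-1.2);print(manip.get_obs()['moment'].round(2))"

```

```text
time_s: 20.15
tcp_pos: [0.5569, -0.1117, 0.0416]
orientation: [[-0.907, 0.421, 0.003], [0.421, 0.907, -0.001], [-0.003, 0.0, -1.0]]
force: [0.9, -0.8, 6.6]
t=20.1 pos=[ 0.5569 -0.1117  0.0416] yaw=65.08 gap=0.015 F=[ 0.9 -0.8  6.6] -> tool cm [ 0.13 -0.04 -0.  ] turn 1.157
[-0.18  0.12 -0.11]
```

```bash

python3 -m pendant '[[0,0,0,0.12],[0,0,0,0.12],[0,0,0,0.12],[0,0,0,0],[0,0,0,0]]' | sed -n '1,4p'
python3 -c "from h import *;go(.5555,-.1115,.0416,-1.2);print(manip.get_obs()['moment'].round(2))"

```

```text
time_s: 20.65
tcp_pos: [0.5569, -0.1118, 0.0416]
orientation: [[-0.702, 0.712, 0.003], [0.712, 0.702, -0.001], [-0.003, 0.001, -1.0]]
force: [-0.0, -1.2, 7.2]
t=20.6 pos=[ 0.5569 -0.1118  0.0416] yaw=44.60 gap=0.014 F=[-0.  -1.2  7.2] -> tool cm [ 0.12 -0.08 -0.01] turn 0.799
[-0.21  0.18 -0.09]
```

Turning freely. Continuing to the stop.

```bash

python3 -m pendant '[[0,0,-0.05,0.12],[0,0,0,0.12],[0,0,0,0.12],[0,0,0,0.12],[0,0,0,0]]' | sed -n '1,4p'
python3 -m pendant '[[0,0,0,0.1],[0,0,0,0.1],[0,0,0,0],[0,0,0,0]]' | sed -n '1,4p'
python3 -c "from h import *;go(.5555,-.1115,.0416,-1.2);print(manip.get_obs()['moment'].round(2))"

```

```text
time_s: 21.15
tcp_pos: [0.5564, -0.1116, 0.0416]
orientation: [[-0.294, 0.956, 0.002], [0.956, 0.294, -0.001], [-0.001, 0.002, -1.0]]
force: [-0.4, -0.4, 6.1]
time_s: 21.55
tcp_pos: [0.5564, -0.1116, 0.0415]
orientation: [[-0.1, 0.995, 0.002], [0.995, 0.1, -0.0], [-0.001, 0.002, -1.0]]
force: [-0.6, -0.6, 7.2]
t=21.6 pos=[ 0.5564 -0.1116  0.0415] yaw=5.75 gap=0.015 F=[-0.6 -0.6  7.2] -> tool cm [ 0.02 -0.09 -0.01] turn 0.121
[-0.12  0.22 -0.07]
```

```bash

python3 -m pendant '[[0,0,0,0.06],[0,0,0,0.06],[0,0,0,0],[0,0,0,0]]' | sed -n '1,4p'
python3 -c "from h import *;go(.5555,-.1115,.0416,-1.2);print(manip.get_obs()['moment'].round(2))"
python3 -m pendant '[[0,0,0,0.05],[0,0,0,0],[0,0,0,0]]' | sed -n '1,4p'
python3 -c "from h import *;go(.5555,-.1115,.0416,-1.2);print(manip.get_obs()['moment'].round(2))"

```

```text
time_s: 21.95
tcp_pos: [0.5564, -0.1117, 0.0416]
orientation: [[0.02, 1.0, 0.002], [1.0, -0.02, -0.0], [-0.0, 0.002, -1.0]]
force: [-0.3, -0.4, 7.1]
t=21.9 pos=[ 0.5564 -0.1117  0.0416] yaw=-1.13 gap=0.015 F=[-0.3 -0.4  7.1] -> tool cm [ 0.01 -0.09 -0.  ] turn 0.001
[-0.17  0.26 -0.04]
time_s: 22.25
tcp_pos: [0.5563, -0.1117, 0.0416]
orientation: [[0.063, 0.998, 0.002], [0.998, -0.063, -0.002], [-0.002, 0.002, -1.0]]
force: [-0.5, -1.0, 6.4]
t=22.2 pos=[ 0.5563 -0.1117  0.0416] yaw=-3.59 gap=0.015 F=[-0.5 -1.   6.4] -> tool cm [ 0.01 -0.08 -0.  ] turn -0.042
[-0.2   0.23  0.99]
```

The moment about z jumped to 1 N m at the expected 80°, so this is the stop. One small extra push will confirm it.

```bash

python3 -m pendant '[[0,0,0,0.03],[0,0,0,0],[0,0,0,0]]' | sed -n '1,4p'
python3 -c "from h import *;go(.5555,-.1115,.0416,-1.2);print(manip.get_obs()['moment'].round(2))"
python3 -m pendant '[[0,0,0,-0.03],[0,0,0,0]]' | sed -n '1,1p'
python3 -m pendant '[[0,0,0,0],[0,0,0,0],[0,0,0,0],[0,0,0,0]]' 4 | sed -n '1,5p'
python3 -m pendant '[[0,0,-2,0],[0,0,-4,0],[0,0,-4,0],[0,0,0,0],[0,0,0,0]]' | sed -n '1,5p'
python3 -c "
from h import *
go(.5766,.0095,.05,79)
f=grab('top');hsv=cv2.cvtColor(f['frame'],cv2.COLOR_RGB2HSV);save(f,'top9.png')"

```

```text
time_s: 22.55
tcp_pos: [0.5563, -0.1117, 0.0416]
orientation: [[0.088, 0.996, 0.002], [0.996, -0.088, -0.003], [-0.002, 0.002, -1.0]]
force: [-0.9, -1.2, 8.6]
t=22.6 pos=[ 0.5563 -0.1117  0.0416] yaw=-5.07 gap=0.015 F=[-0.9 -1.2  8.6] -> tool cm [ 0.02 -0.08  0.  ] turn -0.068
[-0.32  0.3   1.61]
time_s: 22.75
time_s: 23.15
tcp_pos: [0.5552, -0.1115, 0.0403]
orientation: [[0.073, 0.997, -0.001], [0.997, -0.073, 0.0], [0.0, -0.001, -1.0]]
force: [-0.8, -0.8, -0.3]
finger_gap: 0.0399
time_s: 23.65
tcp_pos: [0.5558, -0.1117, 0.1415]
orientation: [[0.074, 0.997, 0.002], [0.997, -0.074, -0.001], [-0.0, 0.002, -1.0]]
force: [-0.4, -0.8, -0.8]
finger_gap: 0.0399
t=23.6 pos=[ 0.5558 -0.1117  0.1415] yaw=-4.23 gap=0.040 F=[-0.4 -0.8 -0.8] -> tool cm [12.25  1.16  9.14] turn -1.453
```

Locked and released cleanly. Now I'll work out the post position from both views.

```bash
python3 -c "
from h import *
g=grab('scene');f=grab('top')
print(plane(g,[[276.2,180]],.083)[0],plane(f,[[368.8,247]],.06)[0],proj(g,[[.5786,.006,.084],[.5776,.0095,.084]]))
go(.5781,.0075,.11,-11.1)"
```

```text
[0.57647819 0.00523042 0.083     ] [0.57818939 0.00675264 0.06      ] [[276.21778027 180.08429761]
 [277.78053266 180.05357655]]
t=23.8 pos=[ 0.5542 -0.1117  0.1392] yaw=-4.23 gap=0.040 F=[ 0.5 -0.2 -0. ] -> tool cm [12.06  1.51  2.92] turn 0.120
```

```bash

python3 -m pendant '[[4,0.5,0,0],[4,0.5,0,0],[3.93,0.5,0,0.12],[0,0,0,0],[0,0,0,0]]' >/dev/null
python3 -m pendant '[[0,0,0,0],[0,0,0,0]]' | head -1
python3 -c "from h import *;go(.5783,.0062,.07,-11.1)"

```

```text
time_s: 24.5
t=24.5 pos=[0.5788 0.004  0.14  ] yaw=-11.27 gap=0.040 F=[-0.1 -1.3 -0.8] -> tool cm [ 0.22 -0.08  7.  ] turn -0.003
```

```bash

python3 -m pendant '[[0.22,0,2.5,0],[0,0,2.5,0],[0,0,2,0],[0,0,0,0],[0,0,0,0]]' | sed -n '1,4p'
python3 -m pendant '[[0,0,1,0],[0,0,1,0],[0,0,1,0],[0,0,1,0],[0,0,0,0]]' | sed -n '1,4p'
python3 -m pendant '[[0,0,0,0],[0,0,0,0],[0,0,0,0],[0,0,0,0],[0,0,0,0]]' 0 45

```

```text
time_s: 25.0
tcp_pos: [0.5797, 0.0074, 0.0708]
orientation: [[0.194, 0.981, -0.0], [0.981, -0.194, -0.0], [-0.0, -0.0, -1.0]]
force: [0.3, -0.1, -0.3]
time_s: 25.5
tcp_pos: [0.5783, 0.0083, 0.0289]
orientation: [[0.193, 0.981, -0.004], [0.981, -0.193, -0.0], [-0.001, -0.003, -1.0]]
force: [-1.2, -0.4, -0.1]
time_s: 26.0
tcp_pos: [0.5806, 0.0085, 0.031]
orientation: [[0.193, 0.981, 0.002], [0.981, -0.193, 0.0], [0.001, 0.002, -1.0]]
force: [2.9, 0.7, -2.2]
finger_gap: 0.0145
gripper_force: 44.0
```

Gripped the post. Pushing along −x of the tool.

```bash

python3 -m pendant '[[-0.5,0,0,0],[-1,0,0,0],[-1.5,0,0,0],[-1.5,0,0,0],[0,0,0,0]]' | sed -n '1,4p'
python3 -m pendant '[[-1.5,0,0,0],[-1.5,0,0,0],[-1.5,0,0,0],[0,0,0,0]]' 

```

```text
time_s: 26.5
tcp_pos: [0.5712, -0.0375, 0.031]
orientation: [[0.195, 0.981, 0.001], [0.981, -0.195, -0.001], [-0.001, 0.001, -1.0]]
force: [1.1, -2.3, -0.7]
time_s: 26.9
tcp_pos: [0.5624, -0.0814, 0.031]
orientation: [[0.194, 0.981, 0.0], [0.981, -0.194, -0.001], [-0.001, 0.001, -1.0]]
force: [2.0, -1.7, 0.1]
finger_gap: 0.0145
gripper_force: 45.0
```

```bash

python3 -m pendant '[[-1,0,0,0],[-1,0,0,0],[0,0,0,0]]' | sed -n '1,4p'
python3 -m pendant '[[-0.5,0,0,0],[-0.5,0,0,0],[0,0,0,0],[0,0,0,0]]' | sed -n '1,4p'
python3 -m pendant '[[-0.4,0,0,0],[-0.4,0,0,0],[0,0,0,0],[0,0,0,0]]' | sed -n '1,6p'

```

```text
time_s: 27.2
tcp_pos: [0.5587, -0.0994, 0.031]
orientation: [[0.193, 0.981, 0.001], [0.981, -0.193, 0.0], [0.0, 0.001, -1.0]]
force: [1.1, 0.7, 0.4]
time_s: 27.6
tcp_pos: [0.5569, -0.1087, 0.031]
orientation: [[0.192, 0.981, 0.001], [0.981, -0.192, 0.0], [0.001, 0.001, -1.0]]
force: [1.6, 3.1, 1.4]
time_s: 28.0
tcp_pos: [0.5557, -0.1144, 0.031]
orientation: [[0.191, 0.982, 0.002], [0.982, -0.191, 0.004], [0.004, 0.001, -1.0]]
force: [2.4, 6.6, 1.8]
finger_gap: 0.0142
gripper_force: 45.2
```

```bash

python3 -m pendant '[[-0.4,0,0,0],[0,0,0,0],[0,0,0,0]]' | sed -n '1,4p'
python3 -m pendant '[[-0.5,0,0,0],[0,0,0,0],[0,0,0,0]]' | sed -n '1,4p'
python3 -m pendant '[[-0.6,0,0,0],[0,0,0,0],[0,0,0,0]]' | sed -n '1,6p'

```

```text
time_s: 28.3
tcp_pos: [0.5558, -0.1142, 0.031]
orientation: [[0.188, 0.982, 0.003], [0.982, -0.188, 0.009], [0.009, 0.002, -1.0]]
force: [3.2, 11.7, 0.4]
time_s: 28.6
tcp_pos: [0.5559, -0.1141, 0.0311]
orientation: [[0.185, 0.983, 0.005], [0.983, -0.185, 0.015], [0.016, 0.003, -1.0]]
force: [4.2, 18.0, -0.8]
time_s: 28.9
tcp_pos: [0.5559, -0.1139, 0.0311]
orientation: [[0.181, 0.983, 0.008], [0.983, -0.181, 0.022], [0.023, 0.003, -1.0]]
force: [5.6, 25.7, -2.8]
finger_gap: 0.0143
gripper_force: 44.7
```

The stage is firmly at its end stop: 26 N with no motion. I'll ease the load off before releasing.

```bash

python3 -m pendant '[[0.6,0,0,0],[0.5,0,0,0],[0,0,0,0]]' | sed -n '1,4p'

```

```text
time_s: 29.2
tcp_pos: [0.5557, -0.1142, 0.031]
orientation: [[0.188, 0.982, 0.003], [0.982, -0.188, 0.008], [0.008, 0.001, -1.0]]
force: [3.4, 11.8, 0.9]
```

```bash

python3 -m pendant '[[0.4,0,0,0],[0.25,0,0,0],[0,0,0,0]]' | sed -n '1,4p'
python3 -m pendant '[[0,0,0,0],[0,0,0,0],[0,0,0,0],[0,0,0,0]]' 4 | sed -n '1,4p'
python3 -m pendant '[[0,0,-2,0],[0,0,-4,0],[0,0,-4,0],[0,0,-4,0],[0,0,0,0]]' | sed -n '1,4p'
python3 -m pendant '[[4,0,0,0],[4,0,0,0],[4,0,-3,0],[4,0,-3,0],[4,0,-3,0]]' | sed -n '1,4p'
python3 -m pendant '[[0,0,0,0],[0,0,0,0]]' | sed -n '1,4p'
python3 -c "
from h import *
f=grab('top');g=grab('scene')
a=cv2.resize(g['frame'][70:270,90:430],(510,300));b=cv2.resize(f['frame'][130:330,210:510],(450,300))
cv2.imwrite('pics/z.png',cv2.cvtColor(np.vstack([cv2.resize(a,(450,265)),b]),cv2.COLOR_RGB2BGR))"

```

```text
time_s: 29.5
tcp_pos: [0.5557, -0.1145, 0.031]
orientation: [[0.192, 0.981, 0.0], [0.981, -0.192, 0.0], [0.0, 0.0, -1.0]]
force: [1.9, 4.2, 3.4]
time_s: 29.9
tcp_pos: [0.5546, -0.1159, 0.0303]
orientation: [[0.194, 0.981, -0.002], [0.981, -0.194, -0.001], [-0.001, -0.001, -1.0]]
force: [0.6, -0.7, -1.3]
time_s: 30.4
tcp_pos: [0.5593, -0.115, 0.1765]
orientation: [[0.193, 0.981, 0.012], [0.981, -0.193, -0.002], [0.0, 0.012, -1.0]]
force: [0.4, -0.4, 0.2]
time_s: 30.9
tcp_pos: [0.5936, 0.0823, 0.2608]
orientation: [[0.193, 0.981, -0.002], [0.981, -0.193, -0.001], [-0.001, -0.002, -1.0]]
force: [1.9, -0.2, 0.1]
time_s: 31.1
tcp_pos: [0.5938, 0.0825, 0.2606]
orientation: [[0.19, 0.982, 0.0], [0.982, -0.19, -0.001], [-0.001, 0.0, -1.0]]
force: [-0.5, -1.2, -0.3]
```

View pics/z.png

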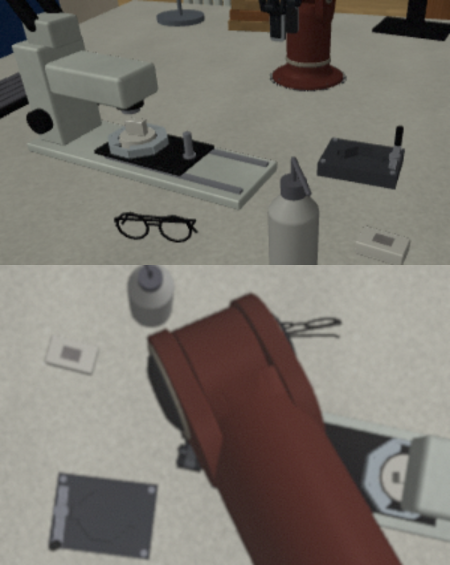

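The casting sits in the socket under the head at (135,130), with the post at (188,145) and the stage fully in. The keeper is aside with its pin at (398,137), the mould is empty, and the bottle, spectacles and block are undisturbed.

```bash
python3 -c "
from cell import manip
print(manip.job_done())"
```

```text
the job is handed in; nothing more can be done
None
```

I've handed in the job, done in the order asked: keeper fully aside, casting locked in the bayonet socket, stage pushed to its end stop under the head at about 31 s, and bystanders not disturbed.

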